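# Set the glue-up aside to cure

### The arm

A 7-joint arm with a two-finger parallel gripper is mounted at the origin on the work surface. World frame = base frame: x ahead of the robot, y to its left, z up, the work surface at z = 0. Lengths are in mm, angles in rad, forces in N, time in s.
With the tool pointing down it reaches from about 400 to 900 mm from the base axis. Payload 5.6 kg.
Tool frame: the origin (TCP) lies midway between the tips of the shut fingers; the grasp point (between the pads) lies 19 mm behind it; z points along the fingers, y is the line along which they close (so a half turn about z gives the same grasp; the last joint's range is limited). The gripper opens to 92 mm and grips with 3 to 60 N. Pads are 20 mm wide; open, the fingers measure 128 mm over their backs; the gripper's body (75 mm by 189 mm) begins 69 mm behind the grasp point.
Start: joints at [1.127, 0.468, -0.012, 1.603, 0.006, 1.071, -0.056], TCP at [253.561, -598.511, 214.592] pointing down, gripper open.
Joint ranges: [-2.53, 2.53], [-0.31, 2.02], [-1.57, 1.55], [0.28, 2.44], [-1.29, 4.43], [0.15, 1.84], [-2.92, 2.92]. Speed limits (rad/s): [2.57, 2.57, 3.14, 3.14, 3.14, 3.14, 3.14].

### API

Orientations are given as a rotation vector (axis times angle).
In Python, from cell import robot, grip, kin, viewer gives the robot as it stands. Calls block until the motion is done:
- robot.movep(position, orientation): joint-space move of the TCP to a pose.
- robot.servo_line(position, feed=150, rotation=None): straight line of the TCP; rotation=None keeps the orientation; feed is the mean speed in mm/s.
- robot.goto_joints(angles): joint-space move.
- grip(opening, newtons=None): opening from 0.0 (shut) to 1.0 (fully open); newtons is the grip in N (None keeps the last); returns when the fingers have stopped.
- robot.hold(seconds).
- kin.ik(position, orientation): joint angles nearest the present ones, or None.
- robot.observe(): the state.
- viewer.read_camera(name): name is "side" or "top" or "wrist"; returns the picture (480x640x3 uint8, red, green, blue); there is no depth.
- viewer.camera_info(name): a dict with "camera_matrix" (3x3 intrinsics, pixels), "k1" (the pictures are not rectified: a ray, as slopes to the right and down, at radius r is drawn at 1 + k1 r^2 times it, then the intrinsics apply), "R" (3x3) and "t" (3): a world point X has camera coordinates R X + t. Camera axes: x right, y down, z forward; pixel columns grow to the right and rows downward; lengths in mm; the calibration is good to about 2 mm. A picture is of the moment at which its call begins: read the wrist's pose just before it. camera_info takes no time and is no camera call; for the wrist camera it gives the pose at the moment of the call.
A pose or a line that the arm cannot do raises robot.IKError and nothing moves.
- robot.job_done(): hands the job in; it is judged then, once.
Trained networks look in the newest picture that a camera, given by its name, has taken for a name from the list of things; names that differ only in an ending like _2 or _b are one class to them, and where a whole thing is asked for, a point or a joint stands for the part that bears it (a point fixed in the world has none). Each returns a list of dicts, best first, with "confidence" (0 to 1); they miss things now and then, are a little off and sometimes report something else, mostly with a low value. They report only what shows in the picture. A call takes as long as a camera call. They do not tell look-alikes from the thing itself.
- viewer.silhouettes(name, camera): "mask" (480x640 bool, what is visible of it).
- viewer.pinpoint(name, camera): "at" ([x, y, z] in mm, in the coordinates of the camera as it stood for that picture, good to about 4 mm: a listed point, or the origin of a listed thing).
The state is a dict: "t": time; "joints": joint angles; "joint_velocities": joint speeds; "joint_torque": joint torques, N m; "tcp_pos": TCP position; "tcp_rot": TCP orientation; "contact_force": force on the tool from outside, world axes, zero at the start; "wrist_torque": the same for the moment, N m; "grip_width": opening from 0.0 (shut) to 1.0 (fully open); "grip_force": force on a finger pad.
Only numpy, scipy, OpenCV 4.12 (cv2) and the standard library are available. Lean on these libraries where they do the work, as an engineer would, in place of code of your own. Each camera call takes 0.05 s, during which the arm holds its last target. There are 200 camera calls.

### The job

The glue-up is finished: slide every bowl blank along the bench, without lifting it, until it lies wholly inside a taped ring, one to a ring, and hang every glue pot upright by its handle on a hook of the rack. Once the blanks are in their rings, and not before, wind the cure timer's key clockwise until it will go no further. Do not knock over a pot or disturb the jar, the screwdriver and the hammer lying about.

Things in the scene. Friction and masses are not known exactly. Their poses are not given: they have to be found in the camera images.
- blank0: bowl blank: a solid glued-up wooden disc of 104 mm diameter and 36 mm height, about 0.3 kg, lying flat and loose on the bench, its sides upright; too wide to grip, so it is pushed. Origin: centre of its underside. One or two blanks are present.
- blank1: bowl blank: a solid glued-up wooden disc of 104 mm diameter and 36 mm height, about 0.3 kg, lying flat and loose on the bench, its sides upright; too wide to grip, so it is pushed. Origin: centre of its underside. One or two blanks are present.
- ring0: ring of green tape stuck flat on the bench (fixed, no height to speak of), inner diameter 134 mm, outer 144 mm: a place for one blank. Origin: its centre.
- ring1: ring of green tape stuck flat on the bench (fixed, no height to speak of), inner diameter 134 mm, outer 144 mm: a place for one blank. Origin: its centre.
- pot0: empty steel glue pot, 0.14 kg: cup 60 mm high, 72 mm across the rim, with a stiff upright handle of 8 mm wire: a rectangular arch in the pot's y-z plane, uprights at y = +-40 mm, joined by a straight level bar along y whose centre line is 121 mm above the underside. Origin: centre of its underside. Two or three pots are present.
- pot1: empty steel glue pot, 0.14 kg: cup 60 mm high, 72 mm across the rim, with a stiff upright handle of 8 mm wire: a rectangular arch in the pot's y-z plane, uprights at y = +-40 mm, joined by a straight level bar along y whose centre line is 121 mm above the underside. Origin: centre of its underside. Two or three pots are present.
- pot2: empty steel glue pot, 0.14 kg: cup 60 mm high, 72 mm across the rim, with a stiff upright handle of 8 mm wire: a rectangular arch in the pot's y-z plane, uprights at y = +-40 mm, joined by a straight level bar along y whose centre line is 121 mm above the underside. Origin: centre of its underside. Two or three pots are present.
- pot0_handle (a point): centre of the handle bar of this glue pot (121 mm above its underside); axes as the pot's, y along the bar. The bar is 80 mm long; gripping it about 22 mm to one side of the centre leaves the centre free for the hook.
- pot1_handle (a point): centre of the handle bar of this glue pot (121 mm above its underside); axes as the pot's, y along the bar. The bar is 80 mm long; gripping it about 22 mm to one side of the centre leaves the centre free for the hook.
- pot2_handle (a point): centre of the handle bar of this glue pot (121 mm above its underside); axes as the pot's, y along the bar. The bar is 80 mm long; gripping it about 22 mm to one side of the centre leaves the centre free for the hook.
- rack: wooden drying rack, fixed: two posts 340 mm apart, 239 mm high, joined by a 14 mm steel crossbar (centre line 225 mm up, along the rack's y axis) that carries three steel hooks pointing to the rack's -x, at y = -105, 0 and +105 mm. Under the hooks the space is open. Origin: on the bench below the middle of the crossbar.
- hook0 (a point): seat of a rack hook: point on top of the hook's arm, 229 mm above the bench, where a handle bar should rest (its centre line 4 mm above this point). The arm is a level 8 mm rod, 78 mm long along the rack's -x from the crossbar, then turned up 20 mm at the tip. The seat is 50 mm out from the crossbar, open from above. Axes as the rack's.
- hook1 (a point): seat of a rack hook: point on top of the hook's arm, 229 mm above the bench, where a handle bar should rest (its centre line 4 mm above this point). The arm is a level 8 mm rod, 78 mm long along the rack's -x from the crossbar, then turned up 20 mm at the tip. The seat is 50 mm out from the crossbar, open from above. Axes as the rack's.
- hook2 (a point): seat of a rack hook: point on top of the hook's arm, 229 mm above the bench, where a handle bar should rest (its centre line 4 mm above this point). The arm is a level 8 mm rod, 78 mm long along the rack's -x from the crossbar, then turned up 20 mm at the tip. The seat is 50 mm out from the crossbar, open from above. Axes as the rack's.
- key (a joint): turn of the timer's winding key, rad: grows as it is wound clockwise seen from above; starts between 0.2 and 0.8, fully wound (hard stop) at 4.5. A ratchet-like drag keeps it where it is left; winding takes less than 0.1 N m.
- key_grip (a point): middle of the brass wing of the timer's winding key, the point to grip. The wing is a flat upright blade 44 mm long (along this point's x axis), 9 mm thick (y) and 28 mm high, 52 to 80 mm above the bench, turning about the vertical through this point; it stands on top of a fixed round white timer, 72 mm across and 40 mm high.
- jar: bystander: closed clear jar of screws, 60 mm across, 75 mm high. Origin: centre of its underside.
- screwdriver: bystander: screwdriver lying on the bench.
- hammer: bystander: hammer lying on the bench.
There are look-alikes about, which are no part of the job. What is shaped like the blank1 but purple or turquoise is not meant.

How it is judged:
By the outcome, as a careful person would: the job done as asked, in the order asked, and still so for the second after the job is handed in, with the robot touching nothing.
Of blank0, blank1 only 1 to 2 are there at a start; the rules pass over those that are not, and their reading is None.
Of pot0, pot1, pot2 only 2 to 3 are there at a start; the rules pass over those that are not, and their reading is None.
At some moment in a run one of blank0, blank1 may be knocked a few centimetres aside while the robot is not near it.
It also fails if it takes over 210 s, if anything falls off the work surface, if the arm or the gripper's body presses on something with over 40 N, if the wrist force passes 120 N, or if a joint passes its speed limit or range.

## Working session

There is one attempt and no reset: what is moved stays moved. The work goes in short steps, each a Python script; the robot and the scene stay as the last script left them, time stands still between calls to the robot, and variables do not carry over. Pictures are saved under pics/ and viewed, at most 14 in all, crops included, and the job is handed in when it is done.

```bash
ls; mkdir -p pics; cat > h.py <<'E'
import numpy as np, cv2
from scipy.spatial.transform import Rotation as Rn
from cell import robot, grip, kin, viewer
def snap(c,f=None):
    info=viewer.camera_info(c); im=viewer.read_camera(c)
    if f: cv2.imwrite('pics/'+f,im[:,:,::-1])
    return im,info
def w(info,p): return np.array(info['R']).T@(np.array(p)-np.array(info['t']))
def proj(info,X):
    c=np.array(info['R'])@np.array(X,float)+np.array(info['t']); s=c[:2]/c[2]
    s=s*(1+info['k1']*(s@s)); K=np.array(info['camera_matrix']); return (K@[s[0],s[1],1])[:2]
def unproj(info,uv,z):
    K=np.array(info['camera_matrix']);d=np.linalg.solve(K,[uv[0],uv[1],1])[:2];s=d.copy()
    for _ in range(20): s=d/(1+info['k1']*(s@s))
    R=np.array(info['R']);o=-R.T@np.array(info['t']);r=R.T@np.array([s[0],s[1],1]);return o+r*(z-o[2])/r[2]
E
python3 - <<'E'
from h import *
for c in ['top','side']:
    im,info=snap(c,c+'0.png'); print(c,w(info,[0,0,0]).round())
    for n in ['blank0','ring0','pot0','pot0_handle','rack','hook0','hook1','hook2','key','key_grip','jar','screwdriver','hammer']:
        for d in viewer.pinpoint(n,c):
            p=w(info,d['at']); print(n,round(d['confidence'],2),p.round(),proj(info,p).round(), {k:np.round(v,2) for k,v in d.items() if k not in('at','confidence')})
print(robot.observe())
E
```

```text
pics
top [ 420.  -23. 1253.]
blank0 0.92 [638.  42.   3.] [288. 210.] {}
blank0 0.89 [ 269. -418.    5.] [453. 345.] {}
blank0 0.75 [ 557. -314.   -1.] [415. 241.] {}
blank0 0.65 [ 519. -537.   -0.] [492. 255.] {}
blank0 0.55 [ 321. -249.    2.] [392. 325.] {}
pot0 0.97 [339. 317.   5.] [187. 317.] {}
pot0 0.67 [450. 128.  -0.] [256. 278.] {}
pot0_handle 0.56 [339. 320. 121.] [173. 320.] {}
rack 0.6 [586. 370.  -3.] [172. 228.] {}
hook0 0.93 [494. 431. 231.] [114. 254.] {}
hook0 0.86 [548. 347. 229.] [151. 231.] {}
hook0 0.75 [601. 256. 229.] [190. 208.] {}
hook0 0.51 [ 722. -371.    2.] [434. 184.] {}
hook1 0.93 [494. 431. 231.] [114. 254.] {}
hook1 0.86 [548. 347. 229.] [151. 231.] {}
hook1 0.75 [601. 256. 229.] [190. 208.] {}
hook1 0.51 [ 722. -371.    2.] [434. 184.] {}
hook2 0.93 [494. 431. 231.] [114. 254.] {}
hook2 0.86 [548. 347. 229.] [151. 231.] {}
hook2 0.75 [601. 256. 229.] [190. 208.] {}
hook2 0.51 [ 722. -371.    2.] [434. 184.] {}Traceback (most recent call last):
  File "<stdin>", line 5, in <module>
ValueError: it knows: blank, hammer, hook, jar, key_grip, pot, pot0_handle, pot1_handle, pot2_handle, rack, ring, screwdriver
```

```bash
python3 - <<'E'
from h import *
for c in ['top','side']:
    im,info=snap(c); print(c,w(info,[0,0,0]).round())
    for n in ['blank0','ring0','pot0','pot0_handle','pot1_handle','rack','hook0','key_grip','jar','screwdriver','hammer']:
        if c=='top' and n in('blank0','hook0','rack'):continue
        for d in viewer.pinpoint(n,c):
            p=w(info,d['at']); print(n,round(d['confidence'],2),p.round(),proj(info,p).round())
    if c=='side': cv2.imwrite('pics/side0.png',im[:,:,::-1])
E
```

```text
top [ 420.  -23. 1253.]
pot0 0.8 [450. 128.   3.] [256. 277.]
pot0 0.64 [337. 316.   6.] [187. 318.]
pot0_handle 0.82 [340. 322. 123.] [172. 319.]
pot1_handle 0.93 [454. 126. 120.] [251. 275.]
key_grip 0.4 [ 424. -372.   71.] [443. 288.]
jar 0.56 [ 750. -169.   -4.] [363. 173.]
jar 0.19 [589. 366.   2.] [173. 226.]
jar 0.18 [770.   2.   3.] [303. 165.]
screwdriver 0.73 [769.   0.  -1.] [304. 166.]
screwdriver 0.21 [337. 319.   6.] [186. 318.]
hammer 0.66 [ 722. -372.    5.] [434. 183.]
hammer 0.51 [637.  40.  -2.] [289. 211.]
side [ 255. -917. 1230.]
blank0 0.92 [635.  44.   1.] [336. 241.]
blank0 0.89 [ 516. -536.    1.] [377. 464.]
blank0 0.8 [ 558. -318.   -2.] [358. 368.]
blank0 0.72 [ 322. -244.   -5.] [246. 371.]
ring0 0.73 [ 721. -368.   -1.] [434. 366.]
pot0 0.95 [338. 322.   1.] [201. 193.]
pot0 0.67 [451. 133.   0.] [258. 233.]
pot0_handle 0.7 [340. 322. 121.] [195. 161.]
pot0_handle 0.69 [ 555. -321.   -1.] [358. 370.]
pot0_handle 0.27 [335. 322.   4.] [199. 193.]
pot1_handle 0.85 [454. 128. 119.] [256. 203.]
pot1_handle 0.57 [603. 259. 230.] [297. 123.]
rack 0.59 [592. 376.   0.] [283. 161.]
hook0 0.68 [547. 346. 228.] [266. 107.]
hook0 0.58 [503. 435. 227.] [242.  91.]
hook0 0.57 [604. 259. 231.] [298. 122.]
key_grip 0.57 [ 413. -377.   67.] [303. 397.]
jar 0.86 [ 753. -165.    5.] [411. 291.]
screwdriver 0.94 [771.  -4.   1.] [392. 241.]
hammer 0.75 [ 725. -369.    2.] [436. 365.]
hammer 0.66 [ 751. -163.    2.] [410. 291.]
hammer 0.59 [550. 346. 230.] [268. 106.]
```

View pics/top0.png

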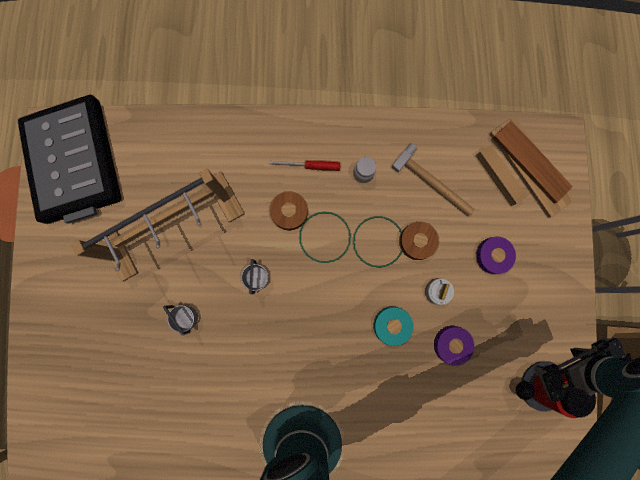

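View pics/side0.png

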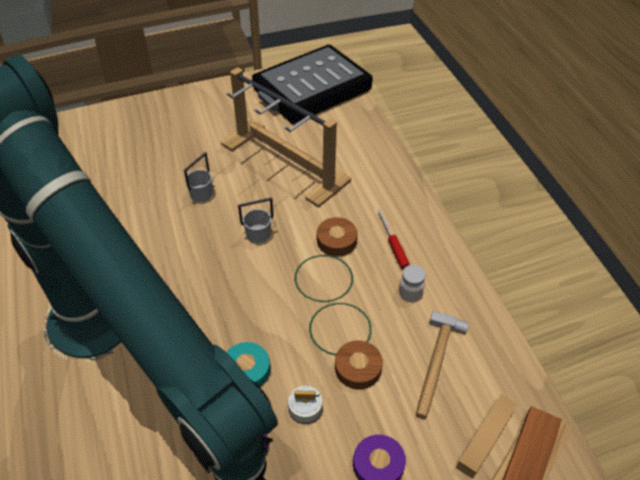

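Top view: the brown wooden blanks are at (289,211) and (420,241). The purple discs at (453,345) and (497,255) and the turquoise one at (393,326) are look-alikes to leave alone. Rings are at (325,237) and (378,242), and pots at (181,318) and (256,277). The hooks sit at (114,254), (151,231) and (190,208), and the timer at (440,291). I'll confirm in a crop and measure, moving the arm over the pots so it can't hide a third one.

```bash
cat >> h.py <<'E'
def rot(yaw): # tool down, tool x axis at world angle yaw; tool y = yaw-90deg
    x=np.array([np.cos(yaw),np.sin(yaw),0]);z=np.array([0,0,-1.]);return Rn.from_matrix(np.c_[x,np.cross(z,x),z]).as_rotvec()
def brown(im,info):
    h=cv2.cvtColor(im,cv2.COLOR_RGB2HSV); out=[]
    for d in viewer.silhouettes('blank0','top'):
        m=d['mask']; hh=np.median(h[m],0); ys,xs=np.nonzero(m); uv=(xs.mean(),ys.mean())
        out.append((round(d['confidence'],2),hh,unproj(info,uv,25)[:2].round(1),np.round(uv),int(m.sum())))
    return out
E
python3 - <<'E'
from h import *
im,info=snap('top')
for b in brown(im,info): print(b)
h=cv2.cvtColor(im,cv2.COLOR_RGB2HSV)
g=cv2.inRange(h,(55,70,30),(85,255,255)); g[:, :290]=0; g[:200]=0;g[275:]=0;g[:,450:]=0
ys,xs=np.nonzero(g); P=np.array([unproj(info,(x,y),0)[:2] for x,y in zip(xs,ys)])
from scipy.optimize import least_squares
mid=unproj(info,(352,240),0)[1]
for s in (P[P[:,1]>mid],P[P[:,1]<mid]):
    r=least_squares(lambda q:np.hypot(*(s-q[:2]).T)-q[2],[*s.mean(0),69],loss='soft_l1'); print('ring',r.x.round(1),len(s))
cv2.imwrite('pics/crop.png',cv2.resize(im[180:380,230:530,::-1],None,fx=2.6,fy=2.6,interpolation=cv2.INTER_CUBIC))
print(proj(info,[338,319,0]),[ (y,kin.ik([338,319,300],rot(y)) is not None) for y in np.linspace(0,3,5)])
a=np.arctan2(319,338)
o=robot.observe(); robot.movep([300,-400,400],o['tcp_rot'])
robot.movep([380,230,400],rot(0.6))
im,info=snap('top','top1.png'); im,wi=snap('wrist','wrist1.png'); print(robot.observe()['t'])
for n in ['pot0','pot0_handle']:
  for d in viewer.pinpoint(n,'wrist'): print(n,round(d['confidence'],2),w(wi,d['at']).round())
E
```

```text
(0.83, array([ 12., 163., 111.]), array([634.3,  40.6]), array([288., 210.]), 1200)
(0.8, array([141., 161., 103.]), array([ 516.2, -537.5]), array([495., 255.]), 1161)
(0.78, array([ 89., 173., 120.]), array([ 322.4, -246.9]), array([393., 326.]), 1255)
(0.7, array([ 12., 163., 110.]), array([ 555.5, -319.6]), array([419., 240.]), 1234)
(0.56, array([141., 158.,  93.]), array([ 268.8, -415.5]), array([454., 345.]), 1210)
ring [565.4 -60.2  69.7] 178
ring [ 554.3 -210.4   69.7] 165
[186.26625093 317.18925493] [(np.float64(0.0), True), (np.float64(0.75), True), (np.float64(1.5), True), (np.float64(2.25), True), (np.float64(3.0), True)]
5.0333
pot0 0.78 [338. 327.  -0.]
pot0 0.57 [453. 132.   3.]
pot0_handle 0.66 [338. 326. 121.]
```

View pics/crop.png

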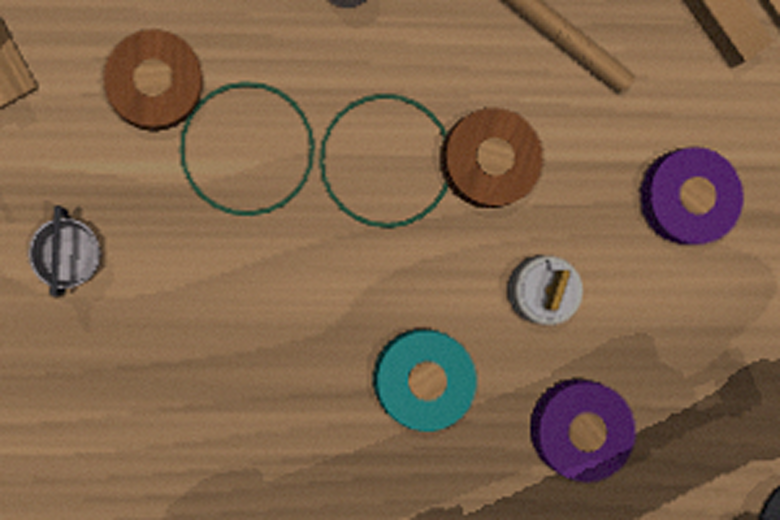

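View pics/top1.png

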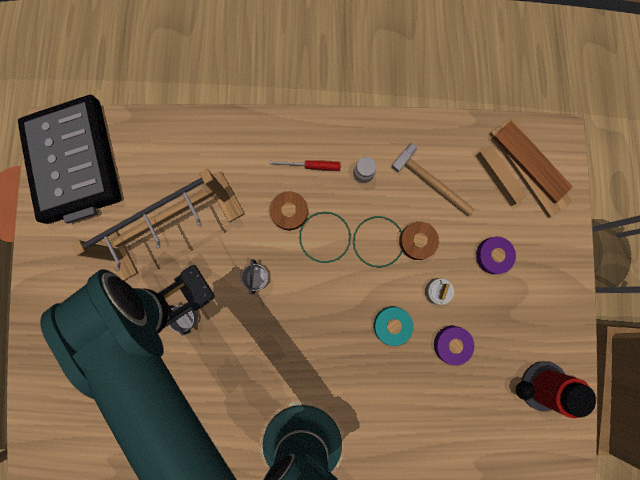

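View pics/wrist1.png

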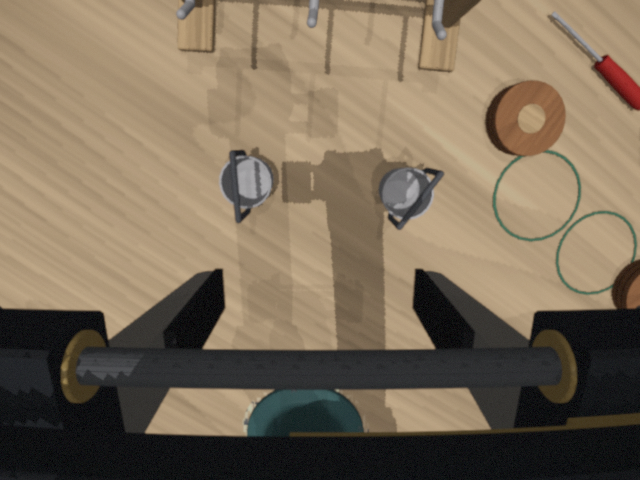

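The crop shows two wood-brown blanks, which are the ones meant; the purple and turquoise discs stay. With the arm moved there are only two pots, and the red object at (565,395) is not one. In the wrist view, handle bar A runs (237,152)–(243,218) and bar B runs (440,173)–(397,225).

```bash
cat > plan.py <<'E'
from h import *
seats=np.array([[602.5,257.5],[547.5,346.5],[498,433.]])
yh=(seats[2]-seats[0]);yh/=np.linalg.norm(yh); xh=np.array([yh[1],-yh[0]])
c=seats.mean(0); phi=np.arctan2(yh[1],yh[0])
seat=lambda i:c+yh*[-105,0,105][i]
def wrap(a): return (a+np.pi/2)%np.pi-np.pi/2
E
python3 - <<'E'
from plan import *
print('rack',c+50*xh,phi,xh,[seat(i).round() for i in range(3)])
wi=viewer.camera_info('wrist')
for (a,b),t in [(((237,152),(243,218)),2),(((440,173),(397,225)),0)]:
    A,B=unproj(wi,a,121)[:2],unproj(wi,b,121)[:2]; m=(A+B)/2; th=np.arctan2(*(A-B)[::-1])
    print(m.round(1),np.linalg.norm(A-B),th)
    for k in (0,np.pi,-np.pi):
      y0=th+k; y1=y0+wrap(phi-y0)
      for s in (1,-1):
        p=m+s*22*np.array([np.cos(y0),np.sin(y0)]); q=seat(t)+s*22*np.array([np.cos(y1),np.sin(y1)])
        j=[kin.ik([*p,102],rot(y0)),kin.ik([*q,214],rot(y1)),kin.ik([*(q-90*xh),260],rot(y1))]
        print(round(y0,2),round(y1,2),s,p.round(),q.round(),[None if x is None else np.round(x,2)[[0,4,6]] for x in j])
E
```

```text
rack [592.2941346  371.24731471] 2.1078573174428614 [0.85921603 0.51161296] [array([603., 255.]), array([549., 346.]), array([496., 436.])]
[343.5 318.7] 79.15502730226756 0.642980640974783
0.64 2.11 1 [361. 332.] [484. 455.] [array([ 0.06,  0.77, -2.41]), array([-0.03,  1.03, -0.96]), array([ 0.08,  0.86, -1.  ])]
0.64 2.11 -1 [326. 305.] [507. 417.] [array([-0.  ,  0.61, -2.31]), array([ 0.05,  1.03, -0.91]), array([ 0.17,  0.85, -0.93])]
3.78 5.25 1 [326. 305.] [507. 417.] [array([0.18, 0.9 , 0.58]), array([-1.45, -0.67, -2.8 ]), array([-1.71, -0.62, -2.78])]
3.78 5.25 -1 [361. 332.] [484. 455.] [array([0.15, 0.96, 0.58]), array([-1.51, -0.68, -2.86]), array([-1.77, -0.64, -2.85])]
-2.5 -1.03 1 [326. 305.] [507. 417.] [array([0.18, 0.9 , 0.58]), array([-1.45, -0.67, -2.8 ]), array([-1.71, -0.62, -2.78])]
-2.5 -1.03 -1 [361. 332.] [484. 455.] [array([0.15, 0.96, 0.58]), array([-1.51, -0.68, -2.86]), array([-1.77, -0.64, -2.85])]
[450.9 131.8] 80.14621467542209 -0.055846285014577245
-0.06 -1.03 1 [473. 131.] [614. 237.] [array([ 0.41,  0.61, -2.5 ]), array([-0.73, -0.23, -2.84]), array([-0.75, -0.14, -2.88])]
-0.06 -1.03 -1 [429. 133.] [592. 274.] [array([ 0.38,  0.54, -2.49]), array([-0.8 , -0.23, -2.9 ]), array([-1.01, -0.21, -2.88])]
3.09 2.11 1 [429. 133.] [592. 274.] [array([0.65, 0.96, 0.29]), array([ 0.31,  1.01, -0.65]), array([ 0.47,  0.86, -0.65])]
3.09 2.11 -1 [473. 131.] [614. 237.] [array([0.64, 1.  , 0.33]), array([ 0.36,  1.01, -0.58]), array([ 0.54,  0.85, -0.56])]
-3.2 -4.18 1 [429. 133.] [592. 274.] [array([0.65, 0.96, 0.29]), array([ 0.31,  1.01, -0.65]), array([ 0.47,  0.86, -0.65])]
-3.2 -4.18 -1 [473. 131.] [614. 237.] [array([0.64, 1.  , 0.33]), array([ 0.36,  1.01, -0.58]), array([ 0.54,  0.85, -0.56])]
```

```bash
python3 - <<'E'
from plan import *
ims=[]
for n,m,y in [('B',(451,131),3.09),('A',(341,320),.64)]:
    robot.movep([*m,260],rot(y)); im,wi=snap('wrist'); ims.append(im)
    np.save(f'wi{n}.npy',wi,allow_pickle=True); print(n,proj(wi,[*m,121]).round(),w(wi,[0,0,0]).round())
    for q in ('pot0_handle','pot1_handle','pot0'):
        for d in viewer.pinpoint(q,'wrist'): print(q,round(d['confidence'],2),w(wi,d['at']).round(1))
cv2.imwrite('pics/w2.png',cv2.resize(np.vstack(ims)[:,:,::-1],(640,960))[::1][:,:][0:960]) 
cv2.imwrite('pics/w2.png',np.hstack([cv2.resize(i[:,110:530],(400,457)) for i in ims])[:,:,::-1])
E
```

```text
B [318. 227.] [384. 135. 431.]
pot0_handle 0.61 [342.1 322.6 120.3]
pot0_handle 0.47 [445.1 130.8 122.2]
pot1_handle 0.56 [443.  128.2 122.6]
pot0 0.98 [335.3 324.9  -0.6]
pot0 0.56 [452.4 131.9  -2.3]
A [319. 227.] [396. 360. 431.]
pot0_handle 0.62 [340.4 322.2 121.4]
pot1_handle 0.88 [445.3 128.  123.9]
pot1_handle 0.39 [343.6 319.9 121.3]
pot0 0.97 [336.2 325.6  -0.9]
pot0 0.62 [452.8 129.6  -1.7]
pot0 0.35 [339.  321.5 122.1]
```

View pics/w2.png

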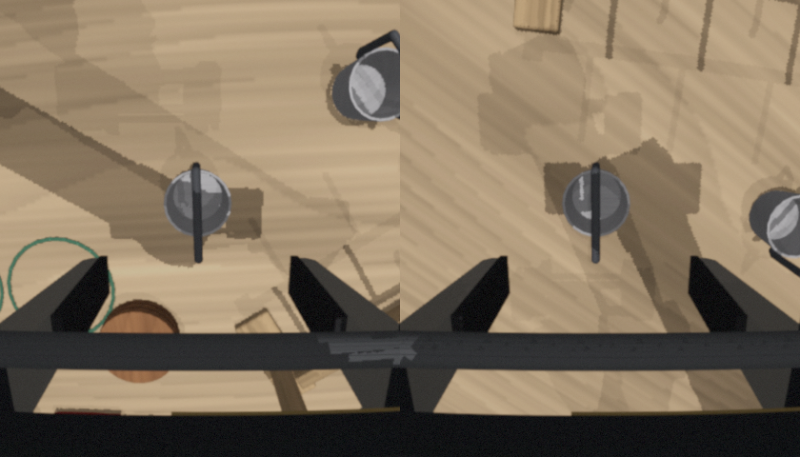

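The wrist views show bar B at (195,166)–(198,260) and bar A at (596,167)–(596,260) in the picture. Both lie nearly parallel to the tool's x axis. Hanging pot A first.

```bash
cat >> plan.py <<'E'
def bar(n,a,b):
    wi=np.load(f'wi{n}.npy',allow_pickle=True).item()
    A,B=[unproj(wi,(110+u/.9524,v/.9524),121)[:2] for u,v in (a,b)]
    th=np.arctan2(*(A-B)[::-1]); return (A+B)/2,th,np.linalg.norm(A-B)
def hang(m,y0,s,t):
    u=lambda a:np.array([np.cos(a),np.sin(a)])
    y1=y0+wrap(phi-y0); p=m+s*22*u(y0); q=seat(t)+s*22*u(y1); pre=q-95*xh
    grip(.5); robot.movep([*p,200],rot(y0)); robot.servo_line([*p,102],150)
    grip(0,40); o=robot.observe(); print('grip',o['grip_width'],o['grip_force'],o['t'])
    robot.servo_line([*p,258],150); robot.movep([*pre,258],rot(y1))
    im,wi=snap('wrist',f'hang{t}.png')
    for d in viewer.pinpoint('hook0','wrist'): print('hook',round(d['confidence'],2),w(wi,d['at']).round(1))
    o=robot.observe(); print(o['grip_width'],o['contact_force'],o['t']); return q,y1
E
python3 - <<'E'
from plan import *
m,th,L=bar('B',(195,166),(198,260)); print('B',m,th,L)
m,th,L=bar('A',(196,167),(196,260)); print('A',m,th,L)
if th<-1: th+=np.pi
if th>2: th-=np.pi
print(hang(m,th,-1,2))
E
```

```text
B [449.6809259  129.47279883] 3.1183978092997005 85.206849626798
A [340.29603433 322.33518133] 0.6374814266404768 84.27657789668221
grip 0.0700090366082175 40.00005304813385 12.2
hook 0.83 [499.  437.1 227.4]
0.07198505438319941 [-0.33101008  0.47434688 -1.33802351] 14.6167
(array([506.86945757, 416.98159677]), np.float64(2.1078573174428614))
```

View pics/hang2.png

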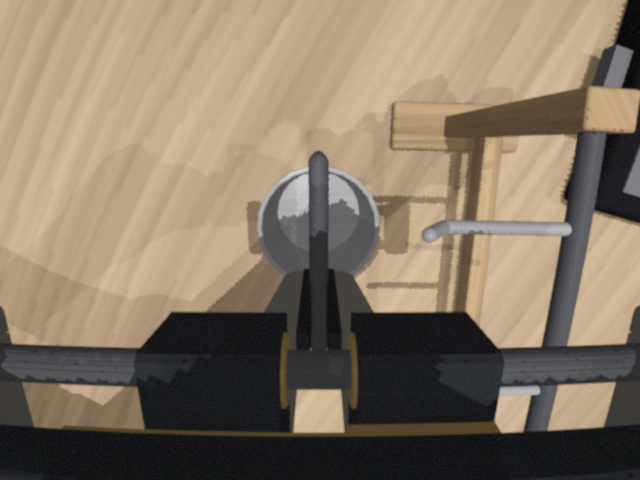

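```bash
python3 - <<'E'
from plan import *
wi=viewer.camera_info('wrist')
for uv,z in [((450,228),225),((560,229),225),((595,138),225),((547,400),225),((518,391),225),((319,160),273.0)]: print(uv,unproj(wi,uv,z)[:2].round(1))
a=unproj(wi,(595,138),225)[:2]-unproj(wi,(547,400),225)[:2]; print(np.arctan2(a[1],a[0]),phi)
a=unproj(wi,(560,229),225)[:2]-unproj(wi,(450,228),225)[:2]; print(np.arctan2(a[1],a[0])+np.pi/2)
print(robot.observe()['tcp_pos'], 'hook arm err along yh:',[(unproj(wi,u,225)[:2]-seat(2))@yh for u in [(450,228),(560,229)]],'crossbar x',[(unproj(wi,u,225)[:2]-seat(2))@xh for u in [(595,138),(547,400)]])
E
```

```text
(450, 228) [476.7 425.4]
(560, 229) [532.7 458.1]
(595, 138) [517.9 509. ]
(547, 400) [601.9 365. ]
(518, 391) [579.5 360.9]
(319, 160) [393.5 421.4]
2.0990991966846337 2.1078573174428614
2.099842389940979
[424.79005767 368.27295624 258.01479451] hook arm err along yh: [np.float64(0.6787087705037324), np.float64(0.15867566891064855)] crossbar x [np.float64(56.53233936020683), np.float64(55.07231227159927)]
```

Hook arm and crossbar match my estimate to within a few mm, so I'll shift the seat 3 mm along the hook. Hook it on.

```bash
cat >> plan.py <<'E'
c=c+3*xh
def seatit(q,y1):
    robot.servo_line([*q,258],120); robot.servo_line([*q,219],100)
    z=219
    while z>209 and robot.observe()['contact_force'][2]<1.5: z-=2; robot.servo_line([*q,z],40)
    o=robot.observe(); print('seated z',z,o['contact_force'])
    grip(.3); robot.servo_line([*q,262],120); robot.servo_line([*(q-60*xh),300],250)
E
python3 - <<'E'
from plan import *
seatit(np.array([506.9,417.])+3*xh,phi)
m,th,L=bar('B',(195,166),(198,260))
q,y1=hang(m,th,1,0); np.save('q0.npy',[*q,y1])
snap('side','s3.png')
E
```

```text
seated z 211 [-0.9395433  -3.31635433  7.79188825]
grip 0.06727655137935457 40.00006914138794 21.65
hook 0.95 [552.2 348.4 226.3]
hook 0.79 [597.4 252.2 230.3]
0.07185792923203681 [ 0.63250749 -0.39944125 -1.14280285] 23.8417
```

View pics/s3.png

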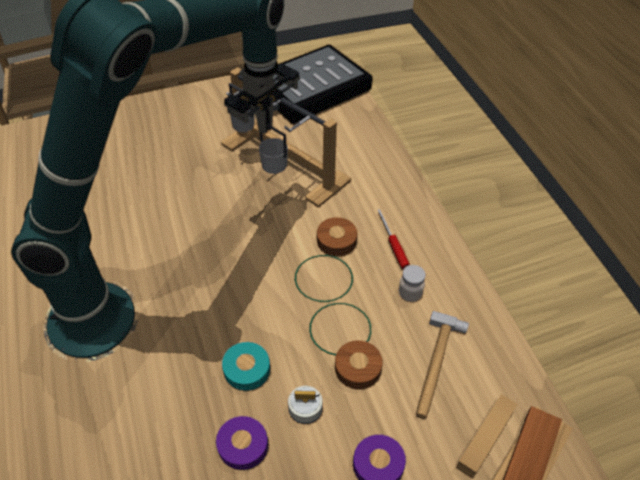

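Pot A hangs on the far hook (side view about (240,118)), and pot B is held near (272,155). I'll seat B, then push both blanks.

```bash
cat >> plan.py <<'E'
def push(b,r,op=.6,up=200,start=22):
    b,r=np.array(b,float),np.array(r,float); d=(r-b)/np.linalg.norm(r-b); a=np.arctan2(d[1],d[0])
    back=np.sqrt(52**2-(46*op)**2)+10; p0=b-d*(back+start); p1=r-d*back
    best=None; cur=np.array(robot.observe()['joints'])
    for k in (0,np.pi):
        j=[kin.ik([*p,12],rot(a+k)) for p in (p0,p1)]
        if None in [x if x is None else 1 for x in j]: continue
        s=np.abs(np.array(j[0])-j[1]).max()*10+np.abs(np.array(j[0])-cur).max()
        if best is None or s<best[0]: best=(s,a+k)
    R=rot(best[1]); grip(op); robot.movep([*p0,up],R); robot.servo_line([*p0,12],150)
    robot.servo_line([*p1,12],60); o=robot.observe(); print('pushed',o['contact_force'].round(1) if hasattr(o['contact_force'],'round') else o['contact_force'],o['t'])
    robot.servo_line([*(p1-d*25),12],150); robot.servo_line([*(p1-d*25),up],200)
ring=[(565.4,-60.2),(554.3,-210.4)]
E
python3 - <<'E'
from plan import *
q=np.load('q0.npy'); seatit(q[:2],q[2])
robot.movep([520,40,350],rot(np.pi)) 
im,info=snap('top','t4.png')
B=[(b[2]) for b in brown(im,info) if b[1][0]<25]; print(B)
print(robot.observe()['t'])
E
```

```text
seated z 213 [-1.00832532 -0.04266869  1.87384863]
[array([ 555.7, -319.4])]
28.9167
```

View pics/t4.png

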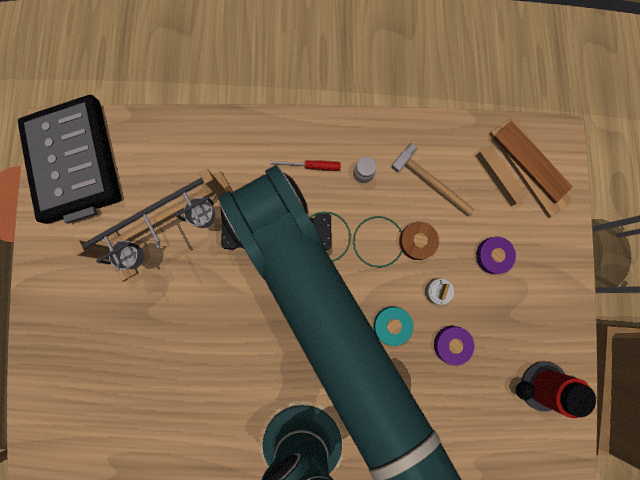

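Both pots hang, at (125,256) and (200,212). Now the pushes.

```bash
python3 - <<'E'
from plan import *
push((635,42),ring[0])
robot.servo_line([700,80,300],250) if False else None
push((556.5,-318),ring[1])
robot.movep([330,-420,330],rot(np.pi/2))
im,info=snap('top','t5.png')
for b in brown(im,info): print(b)
for d in viewer.pinpoint('blank0','top'): print(round(d['confidence'],2),w(info,d['at']).round(1))
im,info=snap('side')
for d in viewer.pinpoint('blank0','side'): print('s',round(d['confidence'],2),w(info,d['at']).round(1))
print(robot.observe()['t'])
E
```

```text
pushed [ 1.3 -0.1  0.9] 34.375
pushed [ 0.2 -1.6  0.1] 41.2
(0.76, array([141., 161., 105.]), array([ 516.2, -536.4]), array([495., 255.]), 1172)
(0.76, array([141., 158.,  69.]), array([ 270. , -414.7]), array([454., 345.]), 1239)
(0.75, array([ 12., 163., 113.]), array([ 553.2, -212.5]), array([380., 241.]), 1182)
(0.73, array([ 12. , 163.5, 113. ]), array([580.3, -83.4]), array([333., 230.]), 1146)
(0.7, array([ 89., 176., 108.]), array([ 321.5, -246. ]), array([393., 326.]), 1185)
0.91 [ 5.555e+02 -2.092e+02 -1.000e-01]
0.89 [ 320.8 -248.9    5. ]
0.83 [ 5.205e+02 -5.437e+02 -4.000e-01]
0.64 [ 267.3 -415.8    4.1]
0.61 [581.9 -85.1   0. ]
0.31 [ 7.682e+02  2.000e+00 -1.000e-01]
s 0.94 [ 270.6 -412.1    3.1]
s 0.75 [580.9 -81.1   2.2]
s 0.65 [ 5.515e+02 -2.123e+02  2.000e-01]
s 0.59 [ 3.213e+02 -2.413e+02  2.000e-01]
s 0.56 [ 514.5 -538.1   -1.9]
43.9833
```

View pics/t5.png

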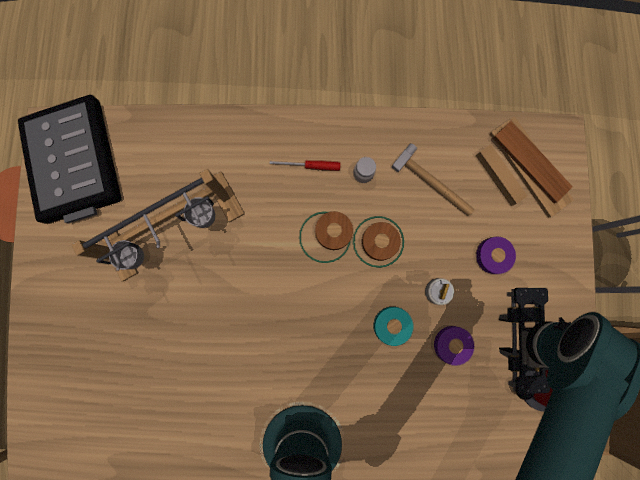

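The right blank is at (380,241), in its ring. The left blank is at (333,230), about 28 mm off centre, probably from the knock. I'll push it back with shut fingers, since it sits close to the other blank.

```bash
python3 - <<'E'
from plan import *
push((581,-83),(565.5,-60.5),op=0,start=9)
robot.movep([330,-420,330],rot(np.pi/2))
im,info=snap('top')
for b in brown(im,info): print(b[1][0],b[2],b[3])
cv2.imwrite('pics/c6.png',cv2.resize(im[180:320,270:470,::-1],None,fx=3,fy=3,interpolation=cv2.INTER_CUBIC))
for d in viewer.pinpoint('blank0','top'): print(round(d['confidence'],2),w(info,d['at']).round(1))
robot.movep([418,-374,230],rot(np.pi/2))
im,wi=snap('wrist','key.png')
for d in viewer.pinpoint('key_grip','wrist'): print('key',round(d['confidence'],2),w(wi,d['at']).round(1))
for a in np.linspace(-np.pi,np.pi,9):
    j=kin.ik([418,-374,50],rot(a)); print(round(a,2),None if j is None else np.round(j,2))
print(robot.observe()['t'])
E
```

```text
pushed [-0.9  0.9  0. ] 48.5917
12.0 [565.7 -60.4] [325. 236.]
140.0 [ 270.  -413.8] [454. 345.]
12.0 [ 552.9 -212.7] [380. 241.]
141.0 [ 516.7 -537.4] [495. 255.]
89.0 [ 321.7 -246.8] [393. 326.]
15.0 [607.2 394.5] [160. 219.]
0.89 [ 5.190e+02 -5.423e+02  4.000e-01]
0.86 [ 321.8 -249.1    1.2]
0.84 [ 269.1 -417.7    6.9]
0.65 [603.8 258.2 110.7]
0.64 [ 554.  -210.3   -0.6]
0.59 [570.3 -60.8  -0.9]
key 0.92 [ 415.5 -367.5   71.3]
key 0.39 [ 753.8 -161.6    2.3]
-3.14 [ 1.44  0.88 -1.08  1.89  0.94  1.    1.5 ]
-2.36 [ 1.5   0.99 -1.22  1.88  1.07  1.11  2.2 ]
-1.57 [-0.11  0.86  1.11  1.98 -0.97  0.96 -1.64]
-0.79 [ 0.92  0.57 -0.31  1.92  0.26  0.69 -1.91]
0.0 [ 1.03  0.6  -0.47  1.91  0.4   0.72 -1.24]
0.79 [ 1.15  0.64 -0.62  1.9   0.53  0.76 -0.56]
1.57 [ 1.26  0.7  -0.78  1.9   0.67  0.82  0.12]
2.36 [ 1.35  0.78 -0.93  1.89  0.8   0.9   0.81]
3.14 [ 1.44  0.88 -1.08  1.89  0.94  1.    1.5 ]
52.4333
```

View pics/c6.png

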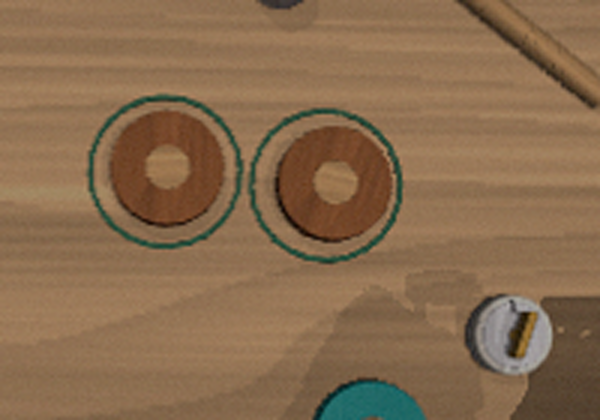

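View pics/key.png

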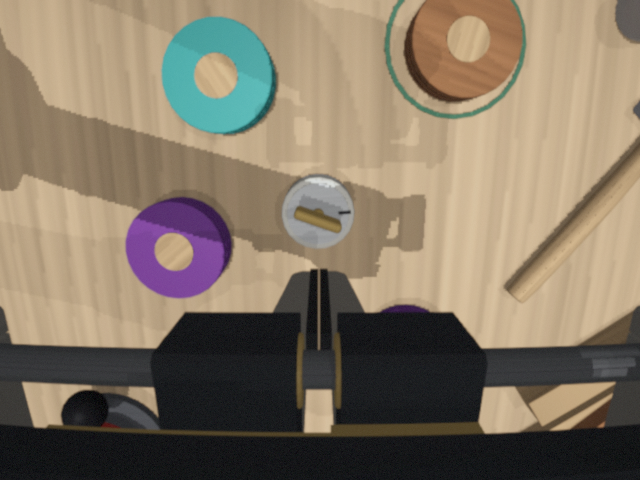

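Both blanks lie inside their rings (centres within 3 mm), and the timer's wing is at (295,211)–(341,227) in the wrist picture. Winding next.

```bash
cat > wind.py <<'E'
from plan import *
wi=viewer.camera_info('wrist')
A,B=unproj(wi,(295,211),78)[:2],unproj(wi,(341,227),78)[:2]; T=unproj(wi,(318,212),40)[:2]
th=np.arctan2(*(A-B)[::-1])%np.pi; m=(A+B)/2
print('wing',m.round(1),np.linalg.norm(A-B),th,'timer',T.round(1))
E
python3 - <<'E'
from wind import *
for a in np.arange(4.6,-2.2,-.4):
    j=kin.ik([*m,50],rot(a)); print(round(a,2),None if j is None else np.round(j,2)[[0,2,4,6]])
E
```

```text
wing [ 417.3 -372.2] 42.915401308659504 2.797818715840025 timer [ 417.2 -372.8]
4.6 [ 1.54 -1.33  1.16  2.82]
4.2 [ 1.52 -1.27  1.11  2.45]
3.8 [ 1.5  -1.2   1.05  2.08]
3.4 [ 1.46 -1.13  0.99  1.72]
3.0 [ 1.42 -1.05  0.91  1.37]
2.6 [ 1.38 -0.97  0.84  1.02]
2.2 [ 1.33 -0.9   0.77  0.67]
1.8 [ 1.29 -0.82  0.71  0.32]
1.4 [ 1.23 -0.75  0.64 -0.03]
1.0 [ 1.18 -0.67  0.57 -0.38]
0.6 [ 1.12 -0.59  0.5  -0.72]
0.2 [ 1.06 -0.51  0.43 -1.07]
-0.2 [ 1.   -0.43  0.36 -1.41]
-0.6 [ 0.94 -0.35  0.29 -1.75]
-1.0 [ 0.88 -0.27  0.23 -2.1 ]
-1.4 [ 0.82 -0.19  0.16 -2.44]
-1.8 [ 1.54 -1.31  1.15  2.71]
```

```bash
python3 - <<'E'
from wind import *
grip(.5); robot.movep([*m,110],rot(th)); robot.servo_line([*m,47],120)
grip(0,25); o=robot.observe(); print(o['grip_width'],o['t'],np.round(o['wrist_torque'],3))
t0=np.array(o['wrist_torque']); a=th; stop=None
while th-a<4.6:
    a-=.15 if th-a<3.4 else .06
    try: robot.movep([*m,47],rot(a))
    except robot.IKError: print('IK end',a); break
    o=robot.observe(); tz=(np.array(o['wrist_torque'])-t0); j=o['joints'][6]
    act=Rn.from_rotvec(o['tcp_rot']).as_matrix()[:,0]; 
    if th-a>3.3 or abs(tz[2])>.15: print(round(th-a,2),np.round(tz,3),round(j,2),round(np.arctan2(act[1],act[0]),3))
    if abs(tz[2])>.3: stop=a;break
print(stop,o['t'],o['grip_width'])
E
```

```text
wing [ 417.3 -372.2] 42.915401308659504 2.797818715840025 timer [ 417.2 -372.8]
0.0962396493954673 55.4583 [ 0.027 -0.034  0.035]
3.45 [-0.025  0.376 -0.07 ] -1.72 -0.64
3.51 [-0.026  0.346 -0.08 ] -1.76 -0.699
3.57 [ 0.01   0.344 -0.087] -1.81 -0.759
3.63 [ 0.011  0.358 -0.022] -1.86 -0.819
3.69 [ 0.006  0.359 -0.084] -1.91 -0.879
3.75 [ 0.028  0.347 -0.069] -1.96 -0.939
3.81 [-0.009  0.371 -0.036] -2.01 -0.999
3.87 [ 0.015  0.319 -0.1  ] -2.06 -1.059
3.93 [ 0.033  0.322 -0.057] -2.11 -1.119
3.99 [ 0.036  0.299 -0.078] -2.16 -1.179
4.05 [ 0.085  0.354 -0.044] -2.2 -1.239
4.11 [0.029 0.342 0.249] -2.25 -1.298
4.17 [0.014 0.39  0.553] -2.3 -1.357
-1.3721812841599748 64.2333 0.10280421477634206
```

Hard stop felt after about 4.07 rad. Releasing and checking everything.

```bash
python3 - <<'E'
from plan import *
grip(.5); p=robot.observe()['tcp_pos']; robot.servo_line([p[0],p[1],200],150)
robot.movep([250,-550,330],rot(np.pi/2-1))
im,info=snap('top')
for b in brown(im,info):
    if b[1][0]<25: print(b[2],b[3],[round(float(np.hypot(*(b[2]-r))),1) for r in ring])
cv2.imwrite('pics/t7.png',cv2.resize(im[100:360,60:540,::-1],None,fx=1.66,fy=1.66,interpolation=cv2.INTER_CUBIC))
im,info=snap('side'); cv2.imwrite('pics/s7.png',cv2.resize(im[50:450,180:480,::-1],(450,600)))
print(robot.observe()['t'])
E
```

```text
[565.6 -59.7] [325. 236.] [0.5, 151.1]
68.225
```

View pics/t7.png

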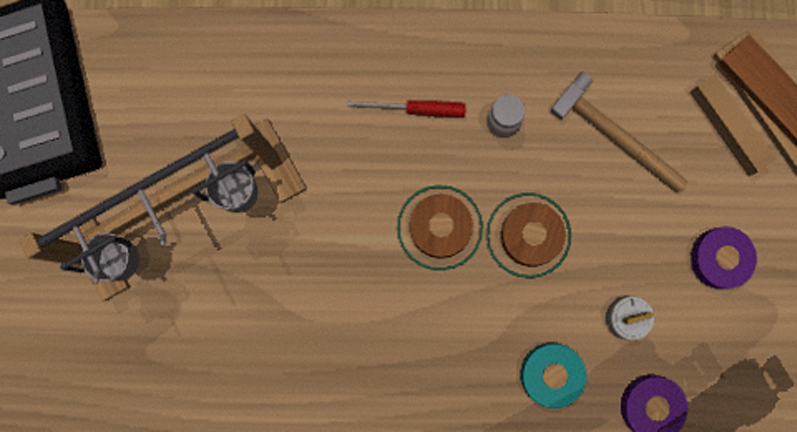

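View pics/s7.png

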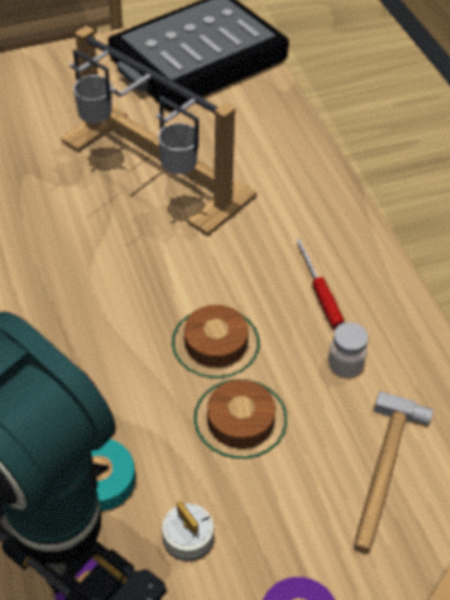

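Both blanks lie in their rings ((440,227) and (533,234) in the crop), both pots hang upright, the key is wound, and the bystanders haven't moved. Handing in.

```bash
python3 -c "
from cell import robot
print(robot.job_done())"
```

```text
the job is handed in; nothing more can be done
None
```

I handed the job in at about 68 s: both blanks are in their rings, both pots (only two were present) hang upright on hooks, and after that I wound the timer key to its hard stop; the judge's verdict was not shown.

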